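# Brush out a brass lamp body

### The job

Brush out the freshly drilled brass lamp body that stands open end up on the cork mat: take the thick tube brush from the rack and scrub with it three full strokes up and down inside the body, each from its floor up until the top of the bristles reaches the mouth. Leave the body standing where it is, do not tip it or shove it about, then hang the brush back in a free slot of the rack so that it hangs straight by its guard behind the lip. Leave the other things alone.

Things in the scene. Friction and masses are not known exactly. Their poses are not given: they have to be found in the camera images.
- tube_brush: thick twisted-wire tube brush, 200 mm, 0.1 kg, hanging handle up in an outer slot of the rack. Origin: on its axis, centre of the guard's underside (rests on the rack board); z up the handle; round, yaw means nothing. Wooden handle: guard 36 mm diameter, 7 mm thick; straight grip 26 mm diameter from 13 to 58 mm above the origin; top at 70 mm. Below: steel wire 7 mm thick for 75 mm, then the head
- tube_brush_tip (a point): lower end of the thick brush, on its axis, 130 mm below the brush's origin. The dark bristle head reaches from here 55 mm up the axis; it is 66 mm across the soft bristle tips, which bend freely, and its stiff core is 52 mm in diameter
- lamp_body: brass lamp body, a loose plain cylindrical cup standing open end up on the cork mat: 75 mm outside diameter, 115 mm tall, 3 mm wall, so a bore of 69 mm; about 0.5 kg. Origin: centre of its underside, z up
- lamp_floor (a point): centre of the lamp body's inner floor, 4 mm above its underside; flat, with a dark cable hole drawn in it
- lamp_mouth (a point): centre of the lamp body's open mouth, level with the rim, 111 mm above the inner floor
- rack: brush rack fixed to the bench: wooden board 300 mm wide (y), 62 mm deep (x), 12 mm thick, top 150 mm above the bench, on a post at each end. Origin: on the bench, 50 mm behind the board's front edge; x points from open front to back, y along the row of slots. Three slots 16 mm wide, open to -x, at y = -80, 0, +80 mm; a lip 5 mm high, 6 mm thick runs along the front edge: lift a brush over it
- slot0 (a point): where a brush's origin lies when it hangs in the slot at y = -80 mm of the rack, its wire in the slot and its guard on the board: on the board's top, 30 mm behind the front edge, 8 mm before the slot's end
- slot1 (a point): the same for the middle slot, empty at the start
- slot2 (a point): the same for the slot at y = +80 mm
- thin_brush: bystander: a thin pipe brush with a 20 mm bristle head and a slim handle (16 mm, guard 28 mm), 195 mm long, hanging in the other outer slot. Origin: underside of its guard
- mat: round cork mat fixed to the bench, 200 mm in diameter, 4 mm thick; origin: centre of its underside
- spare_body: bystander: a second lamp body of the same size, standing open end down on the bench. Origin: centre of its underside
- canopy: bystander: shallow brass ceiling cup 110 mm in diameter and 26 mm tall with a white porcelain lampholder in it, 42 mm tall in all. Origin: centre of its underside

How it is judged:
By the outcome, as a careful person would: the job done as asked, in the order asked, and still so for the second after the job is handed in, with the robot touching nothing.
It also fails if it takes over 64 s, if anything falls off the work surface, if the arm or the gripper's body presses on something with over 40 N, if the wrist force passes 120 N, or if a joint passes its speed limit or range.

### The arm

A 7-joint arm with a two-finger parallel gripper is mounted at the origin on the work surface. World frame = base frame: x ahead of the robot, y to its left, z up, the work surface at z = 0. Lengths are in mm, angles in degrees, forces in N, time in s.
With the tool pointing down it reaches from about 425 to 800 mm from the base axis. Payload 8.3 kg.
Tool frame: the origin (TCP) lies midway between the tips of the shut fingers; the grasp point (between the pads) lies arm.tcp_to_grasp behind it (arm.tcp_to_grasp is the distance from the TCP to the grasp point, in mm); z points along the fingers, y is the line along which they close (so a half turn about z gives the same grasp; the last joint's range is limited). The gripper opens to 85 mm and grips with 20 to 120 N. Pads are 22 mm wide; open, the fingers measure 114 mm over their backs; the gripper's body (76 mm by 85 mm) begins 54 mm behind the grasp point. The pads swing forward as they close: fully open they stand 13 mm farther back than shut.
Start: joints at [62.859, 21.967, 0.94, 78.501, -0.361, 79.538, -2.664], TCP at [249.623, -572.967, 231.279] pointing down, gripper open.
Joint ranges: [-169.22, 169.22], [-14.56, 117.87], [-87.37, 89.26], [10.42, 133.3], [-82.24, 262.24], [0.94, 117.77], [-172.7, 172.7]. Speed limits (degrees/s): [136.94, 136.94, 172.46, 172.46, 180, 180, 180].

### API

Orientations are given as [roll, pitch, yaw] about the fixed x, y, z axes, in that order (R = Rz(yaw) Ry(pitch) Rx(roll)).
In Python, from workcell import sense, get_image, job, arm gives the robot as it stands.
- The arm moves only by the tool drive_tool, never from a script. Its argument "plan" is a list of rows, each a list of 7 numbers: the opening, from -1 (shut) to 1 (fully open), so that 0 is half open, then the shift along the tool's x, y, z in m, then the turn, a rotation vector about the tool's x, y, z in rad. In form: [[hand, dx, dy, dz, ax, ay, az], ...]. A call has exactly 5 rows; each row is the pose to reach, as a shift and turn from the pose commanded when the call began, along the tool's axes at that moment; what a row does not reach only later rows make up. A row lasts 1/12 s, in which the tool goes at most 41.7 mm and 7.16 degrees, less where a joint would pass 70% of its speed; a pose out of reach is approached as far as the arm can. A call with a gripper value outside its range is refused whole. The fingers move at their own pace and stop on an object; the grip force is fixed at half the most. Time passes only in rows, so rows that repeat a pose let the fingers close, or fill a call up. It gives the time, the measured TCP pose, the force, the opening and the grip force at its end, in the units of the state.
- sense(): the state, without advancing time (a new reading comes with each control period).
- get_image(name): name is "scene" or "top"; returns a dict with "frame" (384x512x3 uint8, blue, green, red), "z_map" (384x512 float32, mm along the optical axis (not along the pixel's ray), 0 where there is no reading), "fx", "fy", "cx", "cy" (pixels), "cam_to_world" (4x4, takes a point from camera to world coordinates). Camera axes: x right, y up, looking along -z (the intrinsics and any distortion apply to the point x, -y, -z); pixel columns grow to the right and rows downward; lengths in mm; the calibration is good to about 2 mm. A picture is of the moment at which its call begins.
- job.finish_job(): hands the job in; it is judged then, once.
The state is a dict: "clock": time; "joints": joint angles; "qd": joint speeds; "joint_efforts": joint torques, N m; "tcp_pos": TCP position; "eef_rot": TCP orientation; "wrist_force": force on the tool from outside, world axes, zero at the start; "moment": the same for the moment, N m; "opening": finger opening in mm; "grip_force": force on a finger pad.
Only numpy, scipy, OpenCV 4.12 (cv2) and the standard library are available. Lean on these libraries where they do the work, as an engineer would, in place of code of your own. Each camera call takes 0.05 s, during which the arm holds its last target. There are 200 camera calls.

## Working session

There is one attempt and no reset: what is moved stays moved. The work goes in short steps, Python scripts to look and compute and a tool call to move; the robot and the scene stay as the last step left them, time stands still between calls to the robot, and variables do not carry over. Pictures are saved under pics/ and viewed, at most 10 in all, crops included, and the job is handed in when it is done.

Besides the shell and the picture viewer there is one more tool, called as a command line: name --pt "numbers of a row" for each row, then --argument value for the rest. drive_tool: Moves the arm, as the interface text tells. Its arguments: {"type":"object","properties":{"plan":{"type":"array"}},"required":["plan"]}

```bash
mkdir -p pics; ls; cat > h.py <<'E'
import numpy as np,cv2
from workcell import sense,get_image,job,arm
def world(d,u,v,z=None):
    z=d["z_map"][int(v),int(u)] if z is None else z
    p=np.array([(u-d["cx"])/d["fx"]*z,-(v-d["cy"])/d["fy"]*z,-z,1.])
    return (d["cam_to_world"]@p)[:3]
def cloud(d):
    v,u=np.mgrid[:384,:512];z=d["z_map"]
    p=np.stack([(u-d["cx"])/d["fx"]*z,-(v-d["cy"])/d["fy"]*z,-z,np.ones_like(z)],-1)
    w=(p@np.array(d["cam_to_world"]).T)[...,:3]; w[z==0]=np.nan; return w
E
python3 - <<'E'
from h import *
print({k:np.round(v,2) if not isinstance(v,(dict,str)) else v for k,v in sense().items()}, arm.tcp_to_grasp)
a=[]
for n in("scene","top"):
    d=get_image(n);np.savez(n+".npz",**d);a.append(d["frame"]);print(n,d.get("fx"),[k for k in d],np.round(d["cam_to_world"],2).tolist())
cv2.imwrite("pics/scene.png",cv2.resize(a[0],(800,600)));cv2.imwrite("pics/top.png",cv2.resize(a[1],(800,600)))
E
```

```text
pics
{'clock': np.float64(0.0), 'joints': array([62.86, 22.02,  0.94, 78.56, -0.36, 79.54, -2.66]), 'qd': array([-0.05,  0.03, -0.02,  0.13, -0.03, -0.02,  0.02]), 'joint_efforts': array([ 0.000e+00, -6.276e+01,  8.400e-01, -3.718e+01,  2.000e-02,
        1.000e-02, -0.000e+00]), 'tcp_pos': array([ 249.42, -572.52,  230.28]), 'eef_rot': array([-179.89,    0.  ,   23.54]), 'wrist_force': array([ 0.16,  0.12, -0.88]), 'moment': array([ 0.06, -0.02, -0.  ]), 'grip_force': np.float64(0.0), 'opening': np.float64(85.38)} 18.700000000000003
scene 466.30657001106664 ['frame', 'z_map', 'fx', 'fy', 'cx', 'cy', 'cam_to_world'] [[0.03, -0.56, 0.83, 1483.36], [1.0, 0.03, -0.01, -32.03], [-0.02, 0.83, 0.56, 735.73], [0.0, 0.0, 0.0, 1.0]]
top 433.85877562736306 ['frame', 'z_map', 'fx', 'fy', 'cx', 'cy', 'cam_to_world'] [[-0.02, 0.99, -0.12, 455.89], [-1.0, -0.02, 0.01, -17.43], [0.0, 0.12, 0.99, 1244.78], [0.0, 0.0, 0.0, 1.0]]
```

View pics/scene.png

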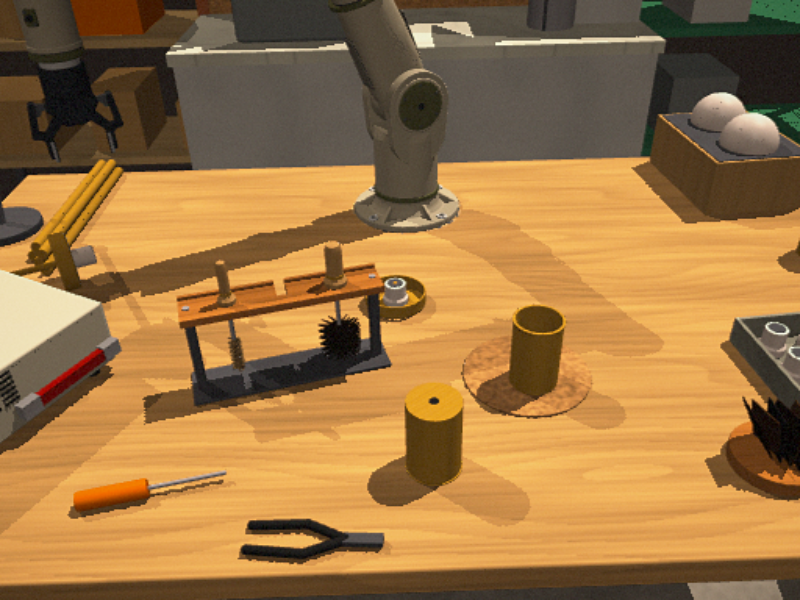

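View pics/top.png

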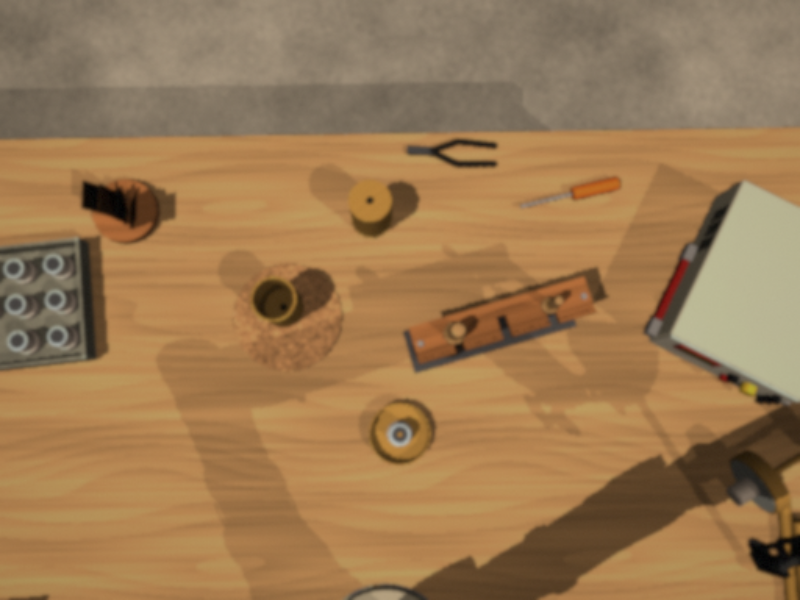

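The scene shows the thick brush in the rack slot on the +y side (scene 333,265; top 457,330). The middle slot is empty and opens towards the robot. The open lamp body is on the mat (scene 538,350; top 275,302).

```bash
python3 - <<'E'
from h import *
from scipy.optimize import least_squares
C={n:cloud(np.load(n+".npz")) for n in("scene","top")}
T=np.load("top.npz");S=np.load("scene.npz")
w=lambda d,u,v:np.round(world(d,u*.64,v*.64),1)
print("lamp rim",w(T,255,302),"brush top",w(T,457,325),w(S,333,246),"thin",w(T,556,300),w(S,222,265))
for n,c in C.items():
    p=c.reshape(-1,3);p=p[~np.isnan(p[:,0])]
    b=p[(abs(p[:,2]-150)<6)&(p[:,0]>380)&(p[:,0]<720)&(p[:,1]>-420)&(p[:,1]<0)]
    if len(b):
        r=cv2.minAreaRect(b[:,:2].astype(np.float32));print(n,"board",len(b),r,np.median(b[:,2]))
        print(np.round(cv2.boxPoints(r),1).tolist())
    def circ(q,r,x0):
        f=least_squares(lambda x:np.hypot(q[:,0]-x[0],q[:,1]-x[1])-r,x0,loss="soft_l1");return np.round(f.x,1),len(q),round(float(np.abs(f.fun).mean()),2)
    L=p[(p[:,2]>60)&(p[:,2]<130)&(abs(p[:,1]-world(T,163,193)[1])<130)&(abs(p[:,0]-world(T,163,193)[0])<70)]
    rim=L[L[:,2]>np.nanmax(L[:,2])-5] if len(L) else L
    print(n,"rim",circ(rim,36,rim[:,:2].mean(0)),rim[:,2].mean(),rim[:,2].max())
    for nm,g in(("brush",world(T,457*.64,325*.64)),("thin",world(T,556*.64,300*.64))):
        H=p[(np.hypot(p[:,0]-g[0],p[:,1]-g[1])<35)&(p[:,2]>165)]
        tp=H[H[:,2]>H[:,2].max()-5]
        print(n,nm,len(H),H[:,2].max(),tp.mean(0).round(1), circ(H[H[:,2]<212],13 if nm=="brush" else 8,H[:,:2].mean(0)))
E
```

```text
lamp rim [611.5 211.4 101.1] brush top [ 554.8 -119.4  218.1] [ 558.5 -119.3  218.7] thin [ 590.7 -272.5  216.1] [ 594.1 -274.1  213.4]
scene board 2081 ((570.8713989257812, -200.80567932128906), (69.53761291503906, 300.3753356933594), 15.168997764587402) 150.56510102870072
[[498.0, -64.9000015258789], [576.5999755859375, -354.8999938964844], [643.7000122070312, -336.70001220703125], [565.0999755859375, -46.79999923706055]]
scene rim (array([616.6, 176.6]), 144, 1.47) 119.24947551879556 122.44042455017313
scene brush 259 221.64198961539398 [ 552.3 -122.3  218.5] (array([ 548.7, -122.1]), 201, 1.06)
scene thin 161 220.21220075174278 [ 594.8 -277.9  217.9] (array([ 591.8, -278.4]), 136, 1.17)
top board 2377 ((568.5382690429688, -200.30426025390625), (62.17127990722656, 300.4660339355469), 15.107596397399902) 150.05651488816147
[[499.3999938964844, -63.400001525878906], [577.7000122070312, -353.3999938964844], [637.7000122070312, -337.20001220703125], [559.4000244140625, -47.20000076293945]]
top rim (array([613.9, 177.1]), 28, 1.08) 122.12875086090837 125.79457264468965
top brush 114 222.4390215456317 [ 546.9 -120.8  219.2] (array([ 547.8, -121.2]), 42, 0.53)
top thin 68 222.29600278198268 [ 591.3 -276.4  220.1] (array([ 589.9, -277.4]), 40, 0.5)
```

```bash
python3 - <<'E'
from h import *
from scipy.optimize import least_squares
C={n:cloud(np.load(n+".npz")) for n in("scene","top")}
T=np.load("top.npz")
P=np.concatenate([c.reshape(-1,3) for c in C.values()]);P=P[~np.isnan(P[:,0])]
for n,c in C.items():
    p=c.reshape(-1,3)
    for lo,hi in((30,110),(113,126)):
        q=p[(p[:,2]>lo)&(p[:,2]<hi)&(np.hypot(p[:,0]-615,p[:,1]-177)<45)]
        for r in (37.5,34.5,36):
            f=least_squares(lambda x:np.hypot(q[:,0]-x[0],q[:,1]-x[1])-r,[615,177],loss="soft_l1",f_scale=1);print(n,lo,r,len(q),f.x.round(1),round(f.cost,1))
# corridor heights along path and canopy
a,b=np.array([250,-573.]),np.array([547,-122.])
t=((P[:,:2]-a)@(b-a))/((b-a)@(b-a));dist=np.abs(np.cross(P[:,:2]-a,(b-a)/np.linalg.norm(b-a)))
for k in np.arange(0,1,.1):
    m=(t>k)&(t<k+.1)&(dist<90);print(round(k,1),P[m,2].max().round() if m.any() else None,end="; ")
m=(P[:,2]>12)&(P[:,2]<60)&(np.hypot(P[:,0]-world(T,256,277)[0],P[:,1]-world(T,256,277)[1])<75)
print("\ncanopy",P[m,:2].min(0),P[m,:2].max(0),P[m,2].max())
im=T["frame"][150:250,120:220];cv2.imwrite("pics/lamp.png",cv2.resize(im,(600,600),interpolation=cv2.INTER_CUBIC))
E
```

```text
scene 30 37.5 1200 [615.7 176.7] 1161.9
scene 30 34.5 1200 [617.7 176.2] 1166.5
scene 30 36 1200 [616.7 176.4] 715.0
scene 113 37.5 229 [616.8 176.6] 260.9
scene 113 34.5 229 [616.6 176.4] 295.4
scene 113 36 229 [616.8 176.5] 183.4
top 30 37.5 319 [612.9 175.6] 333.1
top 30 34.5 319 [613.2 176.7] 189.4
top 30 36 319 [613.  176.3] 54.3
top 113 37.5 160 [614.  177.3] 141.3
top 113 34.5 160 [614.2 177.5] 208.4
top 113 36 160 [613.9 177.3] 105.2
0.0 512.0; 0.1 8.0; 0.2 8.0; 0.3 7.0; 0.4 8.0; 0.5 7.0; 0.6 7.0; 0.7 159.0; 0.8 160.0; 0.9 221.0; 
canopy [326.14533322 -84.55000897] [441.59314384  23.7690761 ] 50.915561345060496<stdin>:14: DeprecationWarning: Arrays of 2-dimensional vectors are deprecated. Use arrays of 3-dimensional vectors instead. (deprecated in NumPy 2.0)
```

View pics/lamp.png

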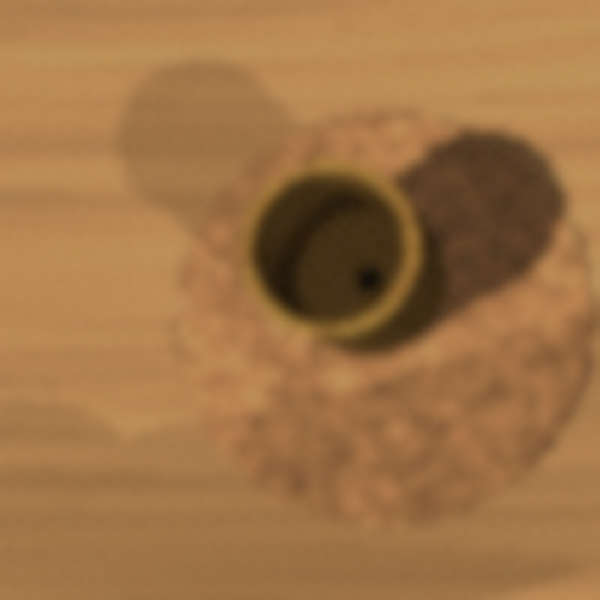

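The crop shows the rim circle centred at about (336,251) in the crop, which is (175.6,191.5) in the full picture. That agrees with the fit of about (615,177). I'm moving to a point above the brush.

drive_tool --pt "1 0.02 -0.013 -0.03 0 0 0" --pt "1 0.05 -0.032 -0.05 0 0 0" --pt "1 0.085 -0.055 -0.05 0 0 0" --pt "1 0.115 -0.075 -0.05 0 0 0" --pt "1 0.15 -0.097 -0.05 0 0 0"

```text
clock: 0.52
tcp_pos: [348.4, -423.2, 281.4]
eef_rot: [180.0, 0.0, 23.5]
wrist_force: [-0.1, -0.9, -0.6]
opening: 85.4
grip_force: 0.0
```

drive_tool --pt "1 0.031 -0.02 0 0 0 0" --pt "1 0.062 -0.04 0 0 0 0" --pt "1 0.093 -0.06 0 0 0 0" --pt "1 0.124 -0.08 0 0 0 0" --pt "1 0.155 -0.1 0 0 0 0"

```text
clock: 0.93
tcp_pos: [451.0, -268.8, 281.1]
eef_rot: [-180.0, 0.0, 23.5]
wrist_force: [0.8, -0.4, -0.9]
opening: 85.3
grip_force: 0.0
```

drive_tool --pt "1 0.031 -0.02 0 0 0 0.03" --pt "1 0.062 -0.04 0 0 0 0.06" --pt "1 0.093 -0.06 0 0 0 0.1" --pt "1 0.124 -0.08 0 0 0 0.147" --pt "1 0.1486 -0.0974 0 0 0 0.147"

```text
clock: 1.35
tcp_pos: [548.9, -119.0, 280.9]
eef_rot: [-179.9, 0.0, 15.0]
wrist_force: [0.1, 0.4, 0.7]
opening: 85.4
grip_force: 0.0
```

drive_tool --pt "1 0 0 0 0 0 0" --pt "1 0 0 0 0 0 0" --pt "1 0 0 0 0 0 0" --pt "1 0 0 0 0 0 0" --pt "1 0 0 0 0 0 0"

```text
clock: 1.77
tcp_pos: [547.3, -123.7, 281.3]
eef_rot: [180.0, 0.0, 15.0]
wrist_force: [-0.2, 0.0, -0.6]
opening: 85.3
grip_force: 0.0
```

drive_tool --pt "1 0 -0.001 0.025 0 0 0" --pt "1 0 -0.001 0.055 0 0 0" --pt "1 0 -0.001 0.085 0 0 0" --pt "1 0 -0.001 0.105 0 0 0" --pt "1 0 -0.001 0.114 0 0 0"

```text
clock: 2.18
tcp_pos: [545.4, -122.1, 164.1]
eef_rot: [-179.9, 0.2, 15.0]
wrist_force: [-0.4, 0.2, 0.0]
opening: 85.4
grip_force: 0.0
```

drive_tool --pt "0 0 0 0 0 0 0" --pt "-0.3 0 0 0 0 0 0" --pt "-1 0 0 0 0 0 0" --pt "-1 0 0 0 0 0 0" --pt "-1 0 0 0 0 0 0"

```text
clock: 2.6
tcp_pos: [548.4, -121.2, 168.8]
eef_rot: [179.9, -0.1, 15.1]
wrist_force: [-0.2, 0.4, 6.7]
opening: 25.5
grip_force: 15.3
```

drive_tool --pt "-1 0 0 0 0 0 0" --pt "-1 0 0 0 0 0 0" --pt "-1 0 0 0 0 0 0" --pt "-1 0 0 0 0 0 0" --pt "-1 0 0 0 0 0 0"

```text
clock: 3.02
tcp_pos: [548.5, -121.2, 169.0]
eef_rot: [179.9, -0.1, 15.1]
wrist_force: [-1.0, -0.5, 7.3]
opening: 24.7
grip_force: 58.6
```

drive_tool --pt "-1 0 0 -0.004 0 0 0" --pt "-1 0 0 -0.009 0 0 0" --pt "-1 0 0 -0.014 0 0 0" --pt "-1 0 0 -0.018 0 0 0" --pt "-1 0 0 -0.02 0 0 0"

```text
clock: 3.43
tcp_pos: [547.9, -120.9, 188.2]
eef_rot: [180.0, -0.0, 15.1]
wrist_force: [-0.0, 0.1, -1.2]
opening: 24.6
grip_force: 58.8
```

drive_tool --pt "-1 -0.01 0 0 0 0 0" --pt "-1 -0.03 0 0 0 0 0" --pt "-1 -0.055 0 0 0 0 0" --pt "-1 -0.075 0 0 0 0 0" --pt "-1 -0.085 0 0 0 0 0"

```text
clock: 3.85
tcp_pos: [462.8, -144.2, 187.0]
eef_rot: [180.0, 0.1, 15.0]
wrist_force: [0.2, 0.4, -0.9]
opening: 24.8
grip_force: 58.9
```

drive_tool --pt "-1 0 0 -0.025 0 0 0" --pt "-1 0 0 -0.06 0 0 0" --pt "-1 0 0 -0.1 0 0 0" --pt "-1 0 0 -0.12 0 0 0" --pt "-1 0 0 -0.13 0 0 0"

```text
clock: 4.27
tcp_pos: [466.6, -143.2, 321.0]
eef_rot: [179.8, -0.3, 15.1]
wrist_force: [0.8, 0.2, -0.6]
opening: 24.9
grip_force: 59.2
```

```bash
python3 - <<'E'
from h import *
s=sense();print(s["tcp_pos"],s["eef_rot"],s["wrist_force"],s["opening"])
for n in("scene","top"):
    d=get_image(n);np.savez(n+"2.npz",**d);f=d["frame"]
    c=cloud(d);m=(np.hypot(c[...,0]-s["tcp_pos"][0],c[...,1]-s["tcp_pos"][1])<60)
    for lo,hi in ((120,150),(150,175),(175,208),(222,262),(262,285)):
        q=c[m&(c[...,2]>lo)&(c[...,2]<hi)]
        if len(q):print(n,lo,len(q),q.min(0).round(),q.max(0).round(),q.mean(0).round(1))
    if n=="scene":cv2.imwrite("pics/s2.png",cv2.resize(f[40:240,160:400],(720,600),interpolation=cv2.INTER_CUBIC))
T=d
E
```

```text
[ 466.61742375 -143.23533321  321.04542953] [179.82480105  -0.27445222  15.12162892] [ 0.78155971  0.15607245 -0.58740711] 24.852560286264016
scene 120 1 [ 517. -124.  150.] [ 517. -124.  150.] [ 517.  -124.4  149.8]
scene 150 20 [ 473. -165.  151.] [ 526. -107.  174.] [ 516.1 -128.5  156.6]
scene 175 303 [ 444. -176.  175.] [ 503. -112.  208.] [ 480.1 -142.9  191.9]
scene 222 168 [ 438. -177.  222.] [ 500. -114.  261.] [ 471.7 -144.4  229.6]
scene 262 28 [ 466. -147.  262.] [ 474. -141.  284.] [ 470.  -143.7  273.7]
top 120 5 [ 514. -142.  138.] [ 526. -117.  150.] [ 521.1 -130.4  143.8]
top 150 29 [ 511. -156.  151.] [ 525. -103.  158.] [ 519.6 -129.   154.6]
top 175 36 [ 434. -139.  179.] [ 498. -110.  208.] [ 472.7 -125.1  197.7]
top 222 26 [ 439. -139.  222.] [ 497. -110.  227.] [ 477.5 -126.1  224.6]
```

View pics/s2.png

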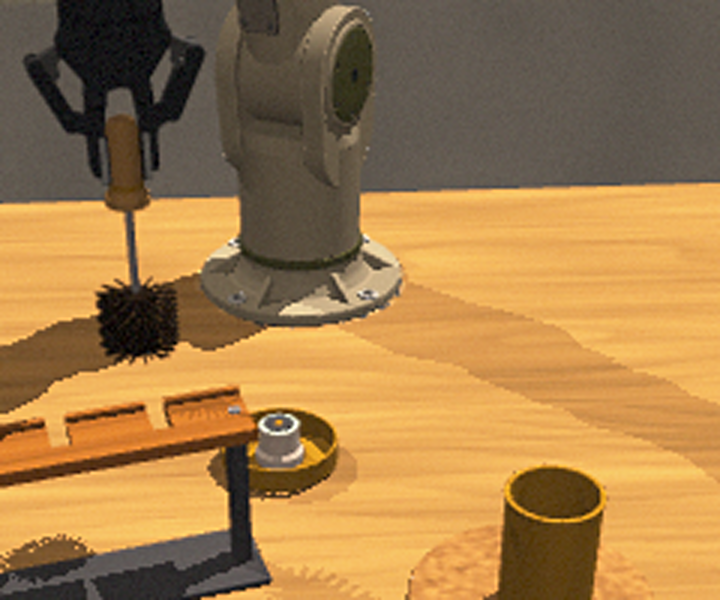

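The brush is held straight in the hand, with its bristle head at (137,320) in the crop, and the rack's slot is empty. I'm carrying it over the lamp body.

drive_tool --pt "-1 0.015 -0.018 0 0 0 0" --pt "-1 0.037 -0.044 0 0 0 0" --pt "-1 0.063 -0.074 0 0 0 0" --pt "-1 0.089 -0.105 0 0 0 0" --pt "-1 0.115 -0.136 0 0 0 0"

```text
clock: 4.78
tcp_pos: [540.8, 19.5, 314.7]
eef_rot: [-179.9, 0.2, 15.1]
wrist_force: [0.7, -0.6, -2.3]
opening: 24.1
grip_force: 59.2
```

drive_tool --pt "-1 0.026 -0.031 0 0 0 0" --pt "-1 0.052 -0.061 0 0 0 0" --pt "-1 0.078 -0.092 0 0 0 0" --pt "-1 0.1 -0.118 0 0 0 0" --pt "-1 0.1143 -0.1353 0 0 0 0"

```text
clock: 5.2
tcp_pos: [615.6, 182.7, 313.3]
eef_rot: [-179.9, 0.3, 15.4]
wrist_force: [0.3, -0.4, -1.6]
opening: 24.6
grip_force: 59.2
```

drive_tool --pt "-1 0 0 0 0 0 0" --pt "-1 0 0 0 0 0 0" --pt "-1 0 0 0 0 0 0" --pt "-1 0 0 0 0 0 0" --pt "-1 0 0 0 0 0 0"

```text
clock: 5.62
tcp_pos: [616.2, 176.9, 317.1]
eef_rot: [180.0, 0.0, 15.0]
wrist_force: [-0.6, -0.1, -0.8]
opening: 24.8
grip_force: 59.2
```

```bash
python3 - <<'E'
from h import *
s=sense();print(s["tcp_pos"],s["eef_rot"],s["wrist_force"],s["opening"])
d=get_image("scene");f=d["frame"]
c=cloud(d);m=(np.hypot(c[...,0]-615,c[...,1]-177)<60)
for lo,hi in ((5,113),(113,122),(140,160),(160,180),(180,200),(200,222),(230,262),(262,285)):
    q=c[m&(c[...,2]>lo)&(c[...,2]<hi)]
    if len(q):print(lo,len(q),q.min(0).round(1),q.max(0).round(1),q.mean(0).round(1))
cv2.imwrite("pics/s3.png",cv2.resize(f[110:270,280:440],(600,600),interpolation=cv2.INTER_CUBIC))
E
```

```text
[616.2133014  176.92064386 317.14099517] [1.79954307e+02 1.50494835e-02 1.49936844e+01] [-0.5665849  -0.10339167 -0.76564549] 24.82407466338062
5 1716 [566.6 117.3   5. ] [673.3 236.8 113. ] [630.8 173.2  61.2]
113 226 [575.8 137.6 113.1] [656.4 215.7 121.6] [615.6 176.6 117.8]
160 95 [599.4 144.8 168.8] [647.7 206.6 179.8] [627.9 172.8 175.4]
180 232 [600.4 143.5 180. ] [650.8 208.3 200. ] [629.5 173.5 190.2]
200 348 [585.  143.2 200.1] [651. 207. 222.] [625.2 174.9 213.1]
230 42 [614.9 172.5 230.4] [622.9 179.2 261.6] [619.7 175.6 246.7]
262 34 [615.3 172.7 262. ] [623.  179.8 284.8] [619.3 175.8 273.6]
```

View pics/s3.png

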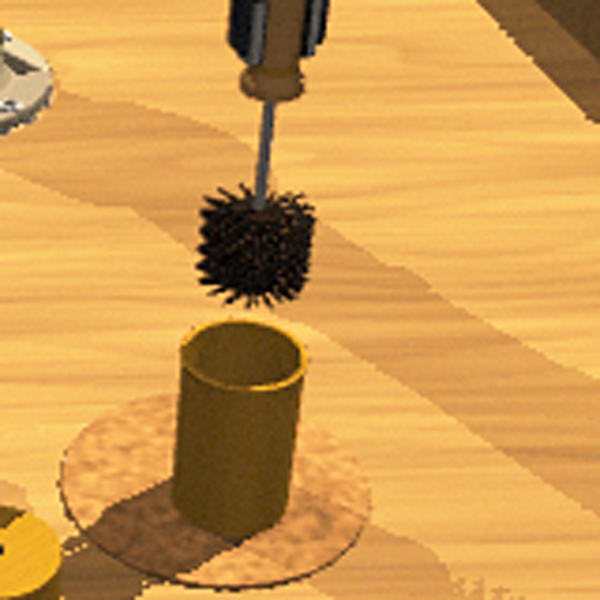

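The head hangs centred over the mouth: head at (258,250) and rim at (243,355) in the crop, offset only by camera tilt. Relative to the lamp it is off by under 1 mm, so I'll correct that and descend.

drive_tool --pt "-1 0.001 -0.001 0.01 0 0 0" --pt "-1 0.001 -0.001 0.025 0 0 0" --pt "-1 0.001 -0.001 0.04 0 0 0" --pt "-1 0.001 -0.001 0.055 0 0 0" --pt "-1 0.001 -0.001 0.065 0 0 0"

```text
clock: 6.08
tcp_pos: [616.3, 179.1, 250.1]
eef_rot: [180.0, 0.1, 15.1]
wrist_force: [0.3, -0.4, -1.9]
opening: 24.7
grip_force: 59.2
```

drive_tool --pt "-1 0 0 0.015 0 0 0" --pt "-1 0 0 0.03 0 0 0" --pt "-1 0 0 0.045 0 0 0" --pt "-1 0 0 0.06 0 0 0" --pt "-1 0 0 0.07 0 0 0"

```text
clock: 6.5
tcp_pos: [616.4, 179.2, 180.5]
eef_rot: [180.0, 0.1, 15.1]
wrist_force: [-0.3, 0.8, -0.8]
opening: 25.0
grip_force: 59.2
```

drive_tool --pt "-1 0 0 0.005 0 0 0" --pt "-1 0 0 0.01 0 0 0" --pt "-1 0 0 0.014 0 0 0" --pt "-1 0 0 0.017 0 0 0" --pt "-1 0 0 0.02 0 0 0"

```text
clock: 6.92
tcp_pos: [617.2, 180.0, 162.7]
eef_rot: [-180.0, -0.1, 15.1]
wrist_force: [0.3, 0.1, 0.3]
opening: 24.7
grip_force: 59.2
```

drive_tool --pt "-1 0 0.001 0 0 0 0" --pt "-1 0 0.001 0.001 0 0 0" --pt "-1 0 0.001 0.002 0 0 0" --pt "-1 0 0.001 0.003 0 0 0" --pt "-1 0 0.001 0.003 0 0 0"

```text
clock: 7.33
tcp_pos: [617.1, 178.9, 159.3]
eef_rot: [-180.0, -0.0, 15.1]
wrist_force: [0.5, -0.5, -1.6]
opening: 24.8
grip_force: 59.2
```

drive_tool --pt "-1 0 0 0.001 0 0 0" --pt "-1 0 0 0.001 0 0 0" --pt "-1 0 0 0.002 0 0 0" --pt "-1 0 0 0.002 0 0 0" --pt "-1 0 0 0.002 0 0 0"

```text
clock: 7.75
tcp_pos: [617.1, 178.9, 157.3]
eef_rot: [-180.0, 0.0, 15.1]
wrist_force: [-0.1, 0.4, -1.4]
opening: 24.6
grip_force: 59.2
```

drive_tool --pt "-1 0 0.001 0 0 0 0" --pt "-1 0 0.001 0.0005 0 0 0" --pt "-1 0 0.001 0.001 0 0 0" --pt "-1 0 0.001 0.001 0 0 0" --pt "-1 0 0.001 0.001 0 0 0"

```text
clock: 8.17
tcp_pos: [617.8, 177.8, 157.1]
eef_rot: [180.0, -0.1, 15.1]
wrist_force: [-0.7, -1.0, 5.3]
opening: 24.6
grip_force: 59.8
```

```bash
python3 - <<'E'
from h import *
from scipy.optimize import least_squares
s=sense();print(s["tcp_pos"],s["wrist_force"],s["moment"])
d=get_image("scene");c=cloud(d)
q=c[(c[...,2]>113)&(c[...,2]<124)&(np.hypot(c[...,0]-615,c[...,1]-177)<45)]
print(len(q),q.min(0),q.max(0))
cv2.imwrite("pics/s4.png",cv2.resize(d["frame"][160:270,300:400],(545,600),interpolation=cv2.INTER_CUBIC))
for lo,hi in((121,132),(133,144),(155,215)):
    q=c[(c[...,2]>lo)&(c[...,2]<hi)&(np.hypot(c[...,0]-617,c[...,1]-177)<25)];print(lo,len(q),q.min(0),q.max(0))
E
```

```text
[617.79224734 177.84893763 157.07405771] [-0.68120708 -0.97763209  5.25540207] [-0.27586102  0.2069815   0.03154868]
191 [579.15632222 138.23155515 113.07487586] [655.6193127  214.8245734  123.97885995]
121 9 [618.7304218  174.208664   121.15393694] [623.48915131 179.05748064 130.02635783]
133 29 [614.1358323  159.52149518 137.99055387] [637.67660007 191.25814773 143.98843674]
155 462 [602.56979942 152.36373584 155.18711947] [636.19304488 201.92089405 214.99153804]
```

View pics/s4.png

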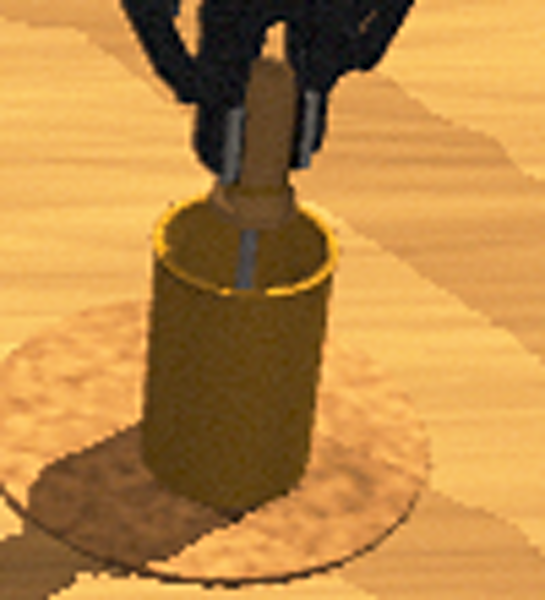

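The brush is on the floor at 5 N, with the wire centred in the mouth (245,245 in the crop). I'll start the strokes.

drive_tool --pt "-1 0 0 -0.008 0 0 0" --pt "-1 0 0 -0.022 0 0 0" --pt "-1 0 0 -0.037 0 0 0" --pt "-1 0 0 -0.05 0 0 0" --pt "-1 0 0 -0.057 0 0 0"

```text
clock: 8.63
tcp_pos: [617.7, 178.3, 215.2]
eef_rot: [-180.0, -0.1, 15.1]
wrist_force: [-0.1, 1.0, -1.5]
opening: 24.7
grip_force: 59.2
```

drive_tool --pt "-1 0 0 -0.002 0 0 0" --pt "-1 0 0 -0.002 0 0 0" --pt "-1 0 0 -0.002 0 0 0" --pt "-1 0 0 -0.002 0 0 0" --pt "-1 0 0 -0.002 0 0 0"

```text
clock: 9.05
tcp_pos: [617.0, 177.7, 214.4]
eef_rot: [-180.0, 0.1, 15.1]
wrist_force: [-0.3, 0.2, -0.9]
opening: 24.4
grip_force: 59.2
```

drive_tool --pt "-1 0 0 0.008 0 0 0" --pt "-1 0 0 0.022 0 0 0" --pt "-1 0 0 0.037 0 0 0" --pt "-1 0 0 0.05 0 0 0" --pt "-1 0 0 0.056 0 0 0"

```text
clock: 9.47
tcp_pos: [616.5, 177.4, 156.9]
eef_rot: [180.0, 0.2, 15.1]
wrist_force: [-5.5, -3.2, 43.8]
opening: 24.7
grip_force: 63.8
```

drive_tool --pt "-1 0 0 0.001 0 0 0" --pt "-1 0 0 0.002 0 0 0" --pt "-1 0 0 0.003 0 0 0" --pt "-1 0 0 0.003 0 0 0" --pt "-1 0 0 0.003 0 0 0"

```text
clock: 9.88
tcp_pos: [617.7, 178.0, 157.1]
eef_rot: [-180.0, -0.1, 15.1]
wrist_force: [-0.4, -0.9, 4.5]
opening: 24.6
grip_force: 59.7
```

```bash
cat > rim.py <<'E'
from h import *
s=sense();print(s["tcp_pos"],s["wrist_force"])
c=cloud(get_image("scene"))
q=c[(c[...,2]>20)&(c[...,2]<112)&(np.hypot(c[...,0]-615,c[...,1]-177)<45)];print(len(q),q.min(0),q.max(0),q.mean(0))
E
python3 rim.py
```

```text
[617.70613807 178.01418258 157.1350544 ] [-0.4261084  -0.94727591  4.51122912]
1294 [576.16827568 138.42019221  20.13931002] [656.03542377 213.25694643 111.9550268 ] [632.31346798 172.88735772  73.12349233]
```

drive_tool --pt "-1 0 0 -0.008 0 0 0" --pt "-1 0 0 -0.022 0 0 0" --pt "-1 0 0 -0.037 0 0 0" --pt "-1 0 0 -0.05 0 0 0" --pt "-1 0 0 -0.057 0 0 0"

```text
clock: 10.35
tcp_pos: [617.9, 178.2, 215.2]
eef_rot: [-180.0, -0.1, 15.1]
wrist_force: [0.7, 0.6, 0.5]
opening: 24.6
grip_force: 59.2
```

drive_tool --pt "-1 0 0 -0.002 0 0 0" --pt "-1 0 0 -0.002 0 0 0" --pt "-1 0 0 -0.002 0 0 0" --pt "-1 0 0 -0.002 0 0 0" --pt "-1 0 0 -0.002 0 0 0"

```text
clock: 10.77
tcp_pos: [617.1, 177.7, 214.4]
eef_rot: [-180.0, 0.1, 15.1]
wrist_force: [0.3, -0.6, -1.1]
opening: 24.5
grip_force: 59.2
```

drive_tool --pt "-1 0 0 0.008 0 0 0" --pt "-1 0 0 0.02 0 0 0" --pt "-1 0 0 0.032 0 0 0" --pt "-1 0 0 0.042 0 0 0" --pt "-1 0 0 0.049 0 0 0"

```text
clock: 11.18
tcp_pos: [616.5, 177.5, 163.7]
eef_rot: [180.0, 0.2, 15.1]
wrist_force: [-0.8, 0.3, -1.2]
opening: 24.6
grip_force: 59.2
```

drive_tool --pt "-1 0 0 0.003 0 0 0" --pt "-1 0 0 0.006 0 0 0" --pt "-1 0 0 0.008 0 0 0" --pt "-1 0 0 0.009 0 0 0" --pt "-1 0 0 0.01 0 0 0"

```text
clock: 11.6
tcp_pos: [617.8, 178.1, 157.1]
eef_rot: [-180.0, -0.1, 15.1]
wrist_force: [-1.1, -0.7, 5.6]
opening: 24.8
grip_force: 59.8
```

drive_tool --pt "-1 0 0 -0.008 0 0 0" --pt "-1 0 0 -0.022 0 0 0" --pt "-1 0 0 -0.037 0 0 0" --pt "-1 0 0 -0.05 0 0 0" --pt "-1 0 0 -0.057 0 0 0"

```text
clock: 12.02
tcp_pos: [618.2, 178.3, 216.3]
eef_rot: [-180.0, -0.2, 15.1]
wrist_force: [-0.3, 0.4, -0.3]
opening: 24.9
grip_force: 59.2
```

drive_tool --pt "-1 0 0 -0.002 0 0 0" --pt "-1 0 0 -0.002 0 0 0" --pt "-1 0 0 -0.002 0 0 0" --pt "-1 0 0 -0.002 0 0 0" --pt "-1 0 0 -0.002 0 0 0"

```text
clock: 12.43
tcp_pos: [617.0, 177.7, 214.4]
eef_rot: [-180.0, 0.1, 15.1]
wrist_force: [-0.1, -0.0, -0.9]
opening: 24.7
grip_force: 59.2
```

drive_tool --pt "-1 0 0 0.008 0 0 0" --pt "-1 0 0 0.02 0 0 0" --pt "-1 0 0 0.032 0 0 0" --pt "-1 0 0 0.042 0 0 0" --pt "-1 0 0 0.049 0 0 0"

```text
clock: 12.85
tcp_pos: [616.5, 177.5, 163.7]
eef_rot: [180.0, 0.2, 15.1]
wrist_force: [-0.5, -0.8, -0.9]
opening: 24.7
grip_force: 59.2
```

drive_tool --pt "-1 0 0 0.003 0 0 0" --pt "-1 0 0 0.006 0 0 0" --pt "-1 0 0 0.008 0 0 0" --pt "-1 0 0 0.009 0 0 0" --pt "-1 0 0 0.01 0 0 0"

```text
clock: 13.27
tcp_pos: [617.8, 178.0, 157.0]
eef_rot: [-180.0, -0.1, 15.1]
wrist_force: [-1.2, -0.4, 5.6]
opening: 24.7
grip_force: 59.8
```

```bash
python3 rim.py
```

```text
[617.81208637 178.03895722 157.04582329] [-1.20400242 -0.44039226  5.64423452]
1285 [577.66564722 138.57034988  20.00283796] [656.16103972 213.36158452 111.92305114] [632.36234681 172.79210859  72.93405379]
```

Three strokes are done and the body hasn't moved. I'm withdrawing the brush and going back to the rack front.

drive_tool --pt "-1 0 0 -0.01 0 0 0" --pt "-1 0 0 -0.03 0 0 0" --pt "-1 0 0 -0.05 0 0 0" --pt "-1 0 0 -0.07 0 0 0" --pt "-1 0 0 -0.09 0 0 0"

```text
clock: 13.73
tcp_pos: [617.4, 178.0, 248.4]
eef_rot: [-180.0, -0.1, 15.1]
wrist_force: [1.0, 0.9, -1.0]
opening: 24.8
grip_force: 59.2
```

drive_tool --pt "-1 0 0 -0.02 0 0 0" --pt "-1 0 0 -0.04 0 0 0" --pt "-1 0 0 -0.055 0 0 0" --pt "-1 0 0 -0.065 0 0 0" --pt "-1 0 0 -0.071 0 0 0"

```text
clock: 14.15
tcp_pos: [617.7, 178.2, 319.6]
eef_rot: [-180.0, -0.2, 15.1]
wrist_force: [0.3, 0.1, -1.3]
opening: 24.4
grip_force: 59.2
```

drive_tool --pt "-1 -0.015 0.018 0 0 0 0" --pt "-1 -0.037 0.044 0 0 0 0" --pt "-1 -0.063 0.074 0 0 0 0" --pt "-1 -0.089 0.105 0 0 0 0" --pt "-1 -0.115 0.136 0 0 0 0"

```text
clock: 14.57
tcp_pos: [540.5, 15.3, 316.7]
eef_rot: [-180.0, 0.1, 15.1]
wrist_force: [1.4, 0.1, -1.3]
opening: 25.0
grip_force: 59.2
```

drive_tool --pt "-1 -0.026 0.031 0 0 0 0" --pt "-1 -0.052 0.061 0 0 0 0" --pt "-1 -0.078 0.092 0 0 0 0" --pt "-1 -0.1 0.118 0 0 0 0" --pt "-1 -0.1153 0.1343 0 0 0 0"

```text
clock: 14.98
tcp_pos: [463.4, -147.2, 317.1]
eef_rot: [180.0, 0.1, 14.8]
wrist_force: [0.6, -0.4, -0.9]
opening: 24.8
grip_force: 59.2
```

drive_tool --pt "-1 0 0 0 0 0 0" --pt "-1 0 0 0 0 0 0" --pt "-1 0 0 0 0 0 0" --pt "-1 0 0 0 0 0 0" --pt "-1 0 0 0 0 0 0"

```text
clock: 15.4
tcp_pos: [466.1, -141.7, 317.2]
eef_rot: [-180.0, -0.0, 15.3]
wrist_force: [0.5, -0.3, -1.5]
opening: 24.7
grip_force: 59.3
```

```bash
python3 rim.py
```

```text
[ 466.08976107 -141.69128497  317.18384182] [ 0.46453966 -0.26909261 -1.49153541]
1346 [576.46831595 138.96545302  20.02345486] [655.70760469 213.86384729 111.91166584] [629.90121465 173.40760396  74.01855809]
```

drive_tool --pt "-1 -0.001 0.002 0.02 0 0 0" --pt "-1 -0.001 0.002 0.055 0 0 0" --pt "-1 -0.001 0.002 0.09 0 0 0" --pt "-1 -0.001 0.002 0.115 0 0 0" --pt "-1 -0.001 0.002 0.13 0 0 0"

```text
clock: 15.87
tcp_pos: [463.8, -144.2, 183.9]
eef_rot: [-179.9, 0.2, 15.2]
wrist_force: [-0.2, -0.3, -0.9]
opening: 24.6
grip_force: 59.2
```

drive_tool --pt "-1 0 0 0 0 0 0" --pt "-1 0 0 0 0 0 0" --pt "-1 0 0 0 0 0 0" --pt "-1 0 0 0 0 0 0" --pt "-1 0 0 0 0 0 0"

```text
clock: 16.28
tcp_pos: [466.0, -145.4, 188.7]
eef_rot: [179.9, -0.1, 15.1]
wrist_force: [-0.0, 0.4, -0.5]
opening: 24.5
grip_force: 59.2
```

drive_tool --pt "-1 0.01 -0.001 0 0 0 0" --pt "-1 0.028 -0.001 0 0 0 0" --pt "-1 0.048 -0.001 0 0 0 0" --pt "-1 0.065 -0.001 0 0 0 0" --pt "-1 0.074 -0.001 0 0 0 0"

```text
clock: 16.7
tcp_pos: [538.6, -123.7, 187.7]
eef_rot: [-180.0, -0.1, 15.2]
wrist_force: [-0.7, 0.5, -2.0]
opening: 24.8
grip_force: 59.2
```

drive_tool --pt "-1 0.004 0 0 0 0 0" --pt "-1 0.008 0 0 0 0 0" --pt "-1 0.01 0 0 0 0 0" --pt "-1 0.01 0 0 0 0 0" --pt "-1 0.01 0 0 0 0 0"

```text
clock: 17.12
tcp_pos: [545.6, -122.8, 187.4]
eef_rot: [180.0, 0.0, 15.1]
wrist_force: [-0.1, 0.3, -1.3]
opening: 25.0
grip_force: 59.2
```

drive_tool --pt "-1 0 0 0.005 0 0 0" --pt "-1 0 0 0.01 0 0 0" --pt "-1 0 0 0.014 0 0 0" --pt "-1 0 0 0.017 0 0 0" --pt "-1 0 0 0.017 0 0 0"

```text
clock: 17.53
tcp_pos: [545.4, -122.5, 169.4]
eef_rot: [-180.0, 0.1, 15.1]
wrist_force: [-0.5, -0.0, -0.5]
opening: 24.9
grip_force: 59.3
```

```bash
python3 - <<'E'
from h import *
s=sense();print(s["tcp_pos"],s["wrist_force"])
d=get_image("scene");cv2.imwrite("pics/s5.png",cv2.resize(d["frame"][120:260,110:270],(800,700))[:600])
E
```

```text
[ 545.42612918 -122.46658739  169.40739522] [-0.51881274 -0.01060909 -0.48867417]
```

View pics/s5.png

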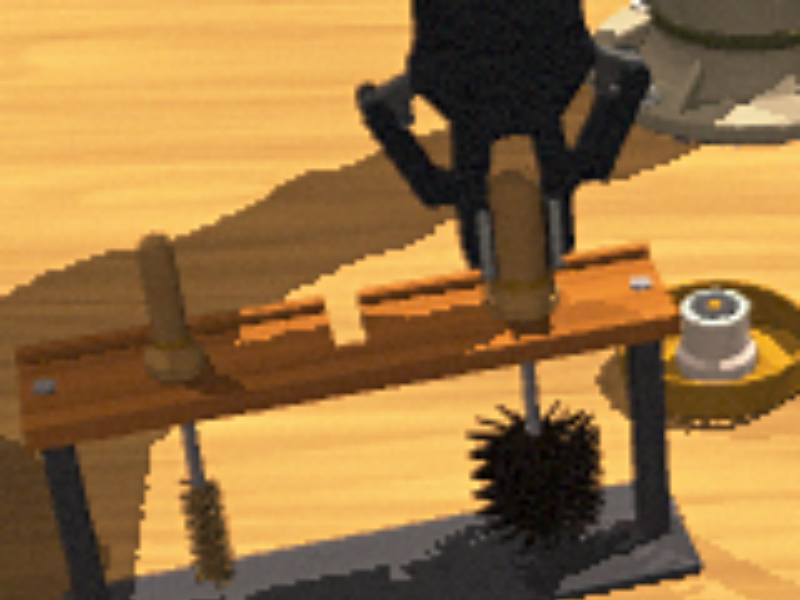

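The brush is in its slot with the guard just above the board (520,300). I'll nudge it 2 mm back, lower to contact and release.

drive_tool --pt "-1 0.001 0 0 0 0 0" --pt "-1 0.002 0 0 0 0 0" --pt "-1 0.002 0 0.0005 0 0 0" --pt "-1 0.002 0 0.001 0 0 0" --pt "-1 0.002 0 0.001 0 0 0"

```text
clock: 18.0
tcp_pos: [547.9, -121.8, 169.3]
eef_rot: [-180.0, -0.0, 15.1]
wrist_force: [0.0, -1.2, -0.6]
opening: 24.5
grip_force: 59.3
```

drive_tool --pt "-1 0 0 0 0 0 0" --pt "-1 0 0 0 0 0 0" --pt "-1 0 0 0 0 0 0" --pt "-1 0 0 0 0 0 0" --pt "-1 0 0 0 0 0 0"

```text
clock: 18.42
tcp_pos: [547.9, -121.9, 169.3]
eef_rot: [-180.0, -0.0, 15.1]
wrist_force: [-0.8, 0.1, -1.3]
opening: 24.5
grip_force: 59.3
```

drive_tool --pt "-1 0 0 0.0005 0 0 0" --pt "-1 0 0 0.001 0 0 0" --pt "-1 0 0 0.001 0 0 0" --pt "-1 0 0 0.001 0 0 0" --pt "-1 0 0 0.001 0 0 0"

```text
clock: 18.83
tcp_pos: [548.0, -121.9, 169.0]
eef_rot: [180.0, -0.0, 15.1]
wrist_force: [-2.6, 0.2, 6.8]
opening: 24.5
grip_force: 59.8
```

drive_tool --pt "-0.3 0 0 0 0 0 0" --pt "0 0 0 0 0 0 0" --pt "0.2 0 0 0 0 0 0" --pt "0.5 0 0 0 0 0 0" --pt "0.5 0 0 0 0 0 0"

```text
clock: 19.25
tcp_pos: [547.8, -121.9, 168.1]
eef_rot: [-180.0, 0.0, 15.1]
wrist_force: [-0.4, 0.1, 0.5]
opening: 64.2
grip_force: 0.0
```

drive_tool --pt "0.6 0 0 -0.01 0 0 0" --pt "0.6 0 0 -0.03 0 0 0" --pt "0.6 0 0 -0.06 0 0 0" --pt "0.6 0 0 -0.09 0 0 0" --pt "0.6 0 0 -0.12 0 0 0"

```text
clock: 19.67
tcp_pos: [547.6, -121.8, 290.4]
eef_rot: [-180.0, -0.0, 15.1]
wrist_force: [1.5, 0.3, 0.5]
opening: 68.4
grip_force: 0.0
```

drive_tool --pt "0.6 0 0 -0.02 0 0 0" --pt "0.6 0 0 -0.04 0 0 0" --pt "0.6 0 0 -0.05 0 0 0" --pt "0.6 0 0 -0.05 0 0 0" --pt "0.6 0 0 -0.05 0 0 0"

```text
clock: 20.08
tcp_pos: [548.0, -121.9, 338.2]
eef_rot: [180.0, -0.0, 15.1]
wrist_force: [0.3, -1.2, -0.9]
opening: 68.0
grip_force: 0.0
```

```bash
python3 rim.py; python3 - <<'E'
from h import *
d=get_image("scene");c=cloud(d);cv2.imwrite("pics/s6.png",cv2.resize(d["frame"][120:264,110:382],(800,424)))
for lo,hi in((25,75),(80,130),(165,185),(185,205),(205,225)):
    q=c[(c[...,2]>lo)&(c[...,2]<hi)&(np.hypot(c[...,0]-550,c[...,1]+122)<(20 if lo>75 else 40))];print(lo,len(q),q.mean(0).round(1),q.max(0).round(1))
E
```

```text
[ 547.97410698 -121.86037068  338.16576696] [ 0.28767419 -1.19117665 -0.85783014]
1341 [576.28477481 139.04964012  20.05318824] [655.64257746 213.736579   111.96173543] [629.71239919 173.42861429  73.6672758 ]
25 516 [ 558.6 -120.    55.2] [584.1 -89.9  75. ]
80 39 [ 551.2 -122.   100. ] [ 555.6 -118.9  120.4]
165 87 [ 558.3 -121.2  174.3] [ 564.9 -109.2  184.8]
185 88 [ 558.8 -121.5  195.5] [ 564.8 -109.6  204.9]
205 88 [ 554.6 -121.9  213.7] [ 563.6 -109.5  221.2]
```

View pics/s6.png

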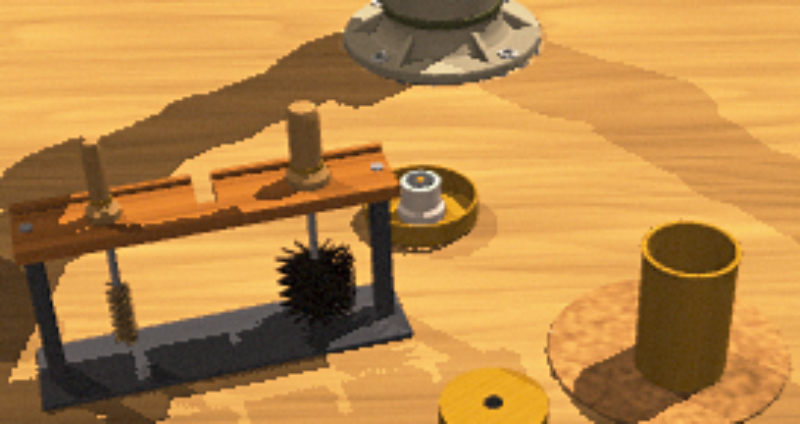

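The brush hangs straight in its slot (308,170 in the crop) and the body stands unmoved on the mat (690,300). The hand is clear, so I'm handing in the job.

```bash
python3 -c "
from workcell import job
print(job.finish_job())"
```

```text
the job is handed in; nothing more can be done
None
```

I brushed the lamp body with three full floor-to-mouth strokes, left it standing where it was, hung the brush straight back in its own slot, and handed the job in at about 20 s; one down stroke met the lamp floor at about 44 N (wrist reading), so I slowed the later ones.

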